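Gauge the block heater's slanted sensor pocket

ROBOT

A 6-joint arm with a two-finger parallel gripper is mounted at the origin on the work surface. World frame = base frame: x ahead of the robot, y to its left, z up, the work surface at z = 0. Lengths are in m, angles in degrees, forces in N, time in s.
With the tool pointing down it reaches from about 0.375 to 0.9 m from the base axis. Payload 3.1 kg.
Tool frame: the origin (TCP) lies on the centre line of the jaws, within the pads' length; the fingertips stand 22 mm ahead of it and the grasp point (between the pads) lies 3 mm ahead of it; z points along the fingers, y is the line along which they close (so a half turn about z gives the same grasp; the last joint's range is limited). The gripper opens to 87 mm and grips with 3 to 60 N. Pads are 19 mm wide; open, the fingers measure 117 mm over their backs; the gripper's body (75 mm by 190 mm) begins 51 mm behind the grasp point.
Start: joints at [-84.425, 30.224, 82.088, -0, 67.689, -10.227], TCP at [0.17, -0.601, 0.245] pointing down, gripper open.
Joint ranges: [-176.69, 176.69], [-43.24, 126.21], [12.49, 139.97], [-82, 262], [0, 151.66], [-163.58, 163.58]. Speed limits (degrees/s): [159.86, 159.86, 180, 180, 180, 180].

INTERFACE

Orientations are given as a 3x3 rotation matrix whose columns are the frame's x, y, z axes.
In Python, from rig import * gives the robot as it stands.
- The arm moves only by the shell command python3 -m jog 'ROWS'. ROWS is text: rows parted by semicolons, each of 7 numbers parted by spaces: the shift along the tool's x, y, z in mm, then the turn, a rotation vector about the tool's x, y, z in rad, then the finger opening in mm, from 0 to 87. In form: tx ty tz ax ay az fingers; .... A call has 1 to 12 rows; each row shifts and turns the commanded pose from where the row before left it, along the tool's axes as they then stand; what a row does not reach is not made up. A row lasts 1/8 s, in which the tool goes at most 62.5 mm and 10.7 degrees, less where a joint would pass 70% of its speed; a pose out of reach is approached as far as the arm can. A call with a gripper value outside its range is refused whole. The fingers move at their own pace and stop on an object; the grip force is fixed at half the most. Time passes only in rows, so rows that do not move let the fingers close. It gives the time, the measured TCP pose, the force, the opening and the grip force at its end, in the units of the state.
- read_state(): the state, without advancing time (a new reading comes with each control period).
- capture(name): name is "side" or "top"; returns a dict with "color" (400x640x3 uint8, red, green, blue), "camera_matrix" (3x3 intrinsics, pixels), "distortion" ([k1, k2, p1, p2, k3] as OpenCV has them; the pictures are not rectified), "R" (3x3) and "t" (3): a world point X has camera coordinates R X + t. Camera axes: x right, y down, z forward; pixel columns grow to the right and rows downward; lengths in m; the calibration is good to about 2 mm. A picture is of the moment at which its call begins. There is no depth.
- hand_in(): hands the job in; it is judged then, once.
Trained networks look in the newest picture that a camera, given by its name, has taken for a name from the list of things; names that differ only in an ending like _2 or _b are one class to them, and where a whole thing is asked for, a point or a joint stands for the part that bears it (a point fixed in the world has none). Each returns a list of dicts, best first, with "conf" (0 to 1); they miss things now and then, are a little off and sometimes report something else, mostly with a low value. They report only what shows in the picture. A call takes as long as a camera call. They do not tell look-alikes from the thing itself.
- find_in(camera, target): "at" ([x, y, z] in m, in world coordinates, good to about 4 mm: the middle of the surface that is visible of it).
- trace(camera, target): "pixels" (400x640 bool, what is visible of it).
- place_of(camera, target): "at" ([x, y, z] in m, in world coordinates, good to about 4 mm: a listed point, or the origin of a listed thing).
The state is a dict: "time_s": time; "joint_positions": joint angles; "qvel": joint speeds; "tau": joint torques, N m; "position": TCP position; "tcp_rot": TCP orientation; "force": force on the tool from outside, world axes, zero at the start; "moment": the same for the moment, N m; "opening": opening from 0.0 (shut) to 1.0 (fully open); "grasp_force": force on a finger pad.
Only numpy, scipy, OpenCV 4.12 (cv2) and the standard library are available. Lean on these libraries where they do the work, as an engineer would, in place of code of your own. Each camera call takes 0.05 s, during which the arm holds its last target. There are 200 camera calls.

TASK

Check the block heater's slanted sensor pocket with the gauge that has the yellow collar: take it from the rack, slide it gently into the yellow-ringed pocket until its collar stops on the mouth, keep it there a moment, then draw it right out. Finish still holding the gauge in the gripper, level and still, with its tip about 9 cm above the white reading tile so that the red bands can be read; do not put it down, and leave the blue gauge and everything else on the bench alone.

Things in the scene. Friction and masses are not known exactly. Their poses are not given: they have to be found in the camera images.
- gauge_yellow: gauge with YELLOW collar, 188 mm long, 140 g, loose, level in the rack. Origin on the rod's axis, at the collar's stop face. x axis runs along the rod from tip to handle; z up as it lies. Steel rod 10 mm thick, rounded end, x = 0 to -80 mm (tip, red bands near it); collar 32 mm diameter, x = 0 to 8; black square handle 16 x 16 mm, x = 8 to 108, centred on the axis
- gauge_yellow_tip (a point): the rounded end of the yellow gauge's rod, x = -80 mm on its axis
- gauge_yellow_grip (a point): grasp point in the handle of the yellow gauge, x = +53 mm on its axis, near the centre of mass; 16 mm wide across y
- gauge_blue: the other gauge, identical but with a BLUE collar; it stays in the rack. Same origin and axes as the yellow one
- rack: fixed grey rack, base 190 x 165 x 10 mm (middle at x = 30 mm), origin on the table. Gauges lie along its x at y = +52 and -52 mm (which is where varies), collar faces at x = 0, tips to -x, axes 60 mm over the table. White posts 14 mm thick at x = -30 and 96 mm, slot lips up to 2 mm above (front) or 1 mm below (rear) the axis; under the handle between them it is free. Lift straight up
- heater: fixed white block heater, housing 180 x 150 x 90 mm with an aluminium block 110 x 120 mm on top up to 145 mm; origin under its centre, on the table. The slanted sensor pocket stands out of its top, leaning up along the heater's +x (away from the robot)
- pocket: sensor pocket: fixed steel tube on the heater, yellow ring round its mouth. Origin at the centre of the mouth, 163 mm over the table; z axis along the bore and out of the mouth, 40 deg above level. Bore 14 mm, 90 mm deep, last 8 mm flared to about 24 mm; lip 32 mm diameter, ring 41 mm. Fully home: collar face on the lip, gauge origin at this origin, gauge x along this z
- tile: fixed white reading tile 90 x 90 x 6 mm on the table; origin at the centre of its underside (top face 6 mm higher), axes along its edges, z up
- amber0: small amber jar, red cap, 38 mm diameter, 75 mm tall, bystander; origin under its centre
- amber1: as amber0, bystander
- amber2: as amber0, bystander
- wash_white: white wash bottle, white cap, 64 mm diameter, 170 mm tall, bystander; origin under its centre
- wash_green: white wash bottle, green cap, 64 mm diameter, 170 mm tall, bystander; origin under its centre
- beaker: glass beaker, 64 mm diameter, 85 mm tall, bystander; origin under its centre
Mind the look-alikes: they are no part of the job. Leave any green or orange look-alike of the gauge_yellow alone. What is shaped like the heater but orange is not meant.

How it is judged:
By the outcome, as a careful person would: the job done as asked, in the order asked, and still so for the second after the job is handed in, while the arm keeps its last pose, push and grip.
It also fails if it takes over 51 s, if anything falls off the work surface, if the arm or the gripper's body presses on something with over 40 N, if the wrist force passes 120 N, or if a joint passes its speed limit or range.

## Working session

There is one attempt and no reset: what is moved stays moved. The work goes in short steps, Python scripts to look and compute and a shell command to move; the robot and the scene stay as the last step left them, time stands still between calls to the robot, and variables do not carry over. Pictures are saved under pics/ and viewed, at most 10 in all, crops included, and the job is handed in when it is done.

```bash
mkdir -p pics; ls
python3 - <<'E'
from rig import *
import cv2,numpy as np
for c in("side","top"):
    d=capture(c); cv2.imwrite(f"pics/{c}0.png",d["color"][:,:,::-1]); print(c,d["camera_matrix"].tolist(),d["distortion"],np.round(d["R"],3).tolist(),d["t"])
    for n in("gauge_yellow","gauge_yellow_tip","gauge_yellow_grip","gauge_blue","rack","heater","pocket","tile"):
        print(n,[(np.round(r["at"],4).tolist(),round(r["conf"],2)) for r in place_of(c,n)][:4])
print(read_state())
E
```

```text
pics
side [[482.62403188416476, 0.0, 319.61282602007947], [0.0, 482.62403188416476, 203.96733331186377], [0.0, 0.0, 1.0]] [-0.06057302  0.          0.          0.          0.        ] [[-0.97, -0.244, -0.009], [-0.185, 0.757, -0.627], [0.16, -0.606, -0.779]] [0.45572601 0.11562344 1.38642374]
gauge_yellow [([0.2517, 0.2632, 0.0137], 0.85), ([0.4799, 0.1903, 0.0611], 0.79), ([0.5312, 0.179, 0.0596], 0.56), ([0.3261, 0.5014, 0.0157], 0.54)]
gauge_yellow_tip [([0.1809, 0.2948, 0.0251], 0.92), ([0.4052, 0.2086, 0.0633], 0.69), ([0.2875, 0.4312, 0.0249], 0.62)]
gauge_yellow_grip [([0.5337, 0.1811, 0.0598], 0.89), ([0.2997, 0.2427, 0.0109], 0.67)]
gauge_blue [([0.4969, 0.2925, 0.062], 0.81)]
rack [([0.494, 0.2391, 0.0039], 0.71), ([0.4822, 0.1895, 0.0619], 0.63)]
heater [([0.4125, -0.1953, -0.0027], 0.61)]
pocket [([0.4694, -0.1853, 0.1574], 0.4)]
tile [([0.3673, -0.0005, 0.0053], 0.7), ([0.467, -0.1857, 0.16], 0.16)]
top [[411.1717697601711, 0.0, 316.18916688119015], [0.0, 411.1717697601711, 200.005713371865], [0.0, 0.0, 1.0]] [-0.04182979  0.          0.          0.          0.        ] 
[... 940 characters left out ...]
.37029651e-04,
        6.76888351e+01, -1.02275993e+01]), 'qvel': array([-0.05620706,  0.05480702,  0.05379983,  0.00397483, -0.02271534,
        0.00317591]), 'tau': array([ 3.60501044e-04, -4.39995861e+01, -1.76985776e+01,  6.33752835e-02,
        5.03735582e-02, -1.17378355e-05]), 'position': array([ 0.17023289, -0.60135844,  0.24457183]), 'tcp_rot': array([[ 9.62203280e-01,  2.72332237e-01,  6.62384695e-06],
       [ 2.72332237e-01, -9.62203279e-01, -4.50804846e-05],
       [-5.90338198e-06,  4.51804772e-05, -9.99999999e-01]]), 'force': array([0.42977632, 0.37755861, 0.51536049]), 'moment': array([ 0.0246844 , -0.00362086, -0.00861344]), 'grasp_force': 0.0, 'opening': 0.9956948009133401}
```

View pics/side0.png

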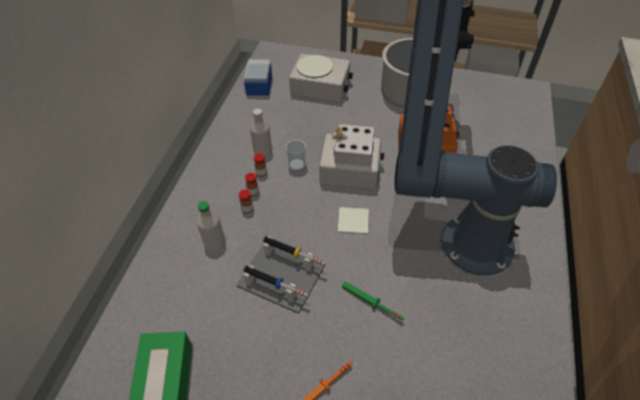

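View pics/top0.png

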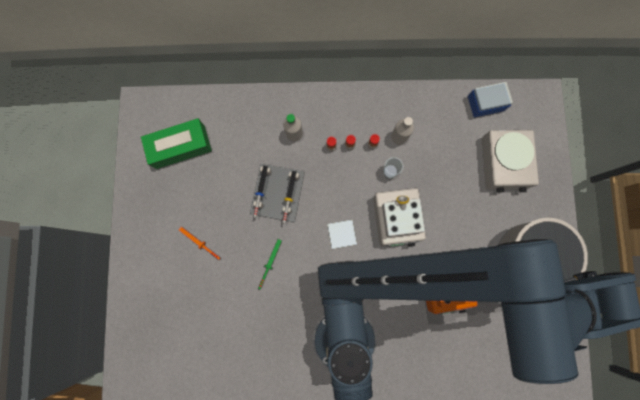

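The side picture shows the yellow gauge in the rack with its collar near (297,252) and the blue one at (280,285). The heater is at (352,160) with its pocket mouth near (338,132), and the tile is at (353,220). The top picture agrees: yellow collar (289,199), pocket (402,200), tile (342,234). The green and orange gauges lying on the table are look-alikes. Next I fit the poses by silhouette.

```bash
cat > h.py <<'E'
from rig import *
import cv2,numpy as np
from scipy.optimize import minimize
from scipy.spatial.transform import Rotation as Ro
def proj(d,P): return cv2.projectPoints(np.asarray(P,float).reshape(-1,1,3),cv2.Rodrigues(d["R"])[0],d["t"],d["camera_matrix"],d["distortion"])[0].reshape(-1,2)
def box(x0,x1,y0,y1,z0,z1): return np.array([[x,y,z] for x in(x0,x1) for y in(y0,y1) for z in(z0,z1)])
def cyl(x0,x1,r): return np.array([[x,r*np.cos(a),r*np.sin(a)] for x in(x0,x1) for a in np.linspace(0,6.28,20)])
S=8
def sil(d,parts,c,half=60):
    m=np.zeros((2*half*S,2*half*S),np.uint8)
    for P in parts:
        q=((proj(d,P)+.5-c+half)*S*16).astype(np.int32)
        cv2.fillConvexPoly(m,cv2.convexHull(q),1,shift=4)
    return cv2.resize(m.astype(np.float32),(2*half,2*half),interpolation=cv2.INTER_AREA)
def fit(views,parts,p0,z=None,scale=(.01,.01,5)):
    # views: (d,mask); p=x,y,yaw(deg)
    pre=[]
    for d,m in views:
        ys,xs=np.nonzero(m); c=np.round([xs.mean(),ys.mean()]).astype(int)
        M=np.pad(m.astype(np.float32),60); pre.append((d,c,M[c[1]:c[1]+120,c[0]:c[0]+120]))
    def cost(p):
        R=Ro.from_euler("z",p[2],degrees=True).as_matrix(); o=np.array([p[0],p[1],z or 0])
        return sum(np.abs(sil(d,[P@R.T+o for P in parts],c)-m).sum()/m.sum() for d,c,m in pre)
    s=np.array([p0]+[np.array(p0)+np.eye(3)[i]*scale[i] for i in range(3)])
    r=minimize(cost,p0,method="Nelder-Mead",options=dict(initial_simplex=s,xatol=1e-4,fatol=1e-4))
    return r.x,r.fun
HEAT=[box(-.09,.09,-.075,.075,0,.09),box(-.055,.055,-.06,.06,.09,.145)]
GAUGE=[cyl(-.08,0,.005),cyl(0,.008,.016),box(.008,.108,-.008,.008,-.008,.008)]
TILE=[box(-.045,.045,-.045,.045,0,.006)]
def best(c,d,n,at):
    u=proj(d,[at])[0]; b=None
    for r in trace(c,n):
        ys,xs=np.nonzero(r["pixels"])
        e=np.hypot(xs.mean()-u[0],ys.mean()-u[1])
        if b is None or e<b[0]: b=(e,r["pixels"],r["conf"])
    return b
E
python3 - <<'E'
from h import *
D={c:capture(c) for c in("side","top")}
for n,parts,p0,z,at in(("heater",HEAT,[.417,-.194,3],0,[.417,-.194,.1]),("gauge_yellow",GAUGE,[.479,.19,-12],.06,[.49,.188,.06]),("tile",TILE,[.368,0,3],0,[.368,0,.006])):
    V=[]
    for c in D:
        b=best(c,D[c],n,at); print(n,c,round(b[0],1),b[1].sum(),round(b[2],2)); V.append((D[c],b[1]))
    for vs in(V,V[:1],V[1:]): print(*[np.round(q,4) for q in fit(vs,parts,p0,z)])
# pocket: ring pixels, yellow, near mouth
for c in D:
    u=proj(D[c],[[.4685,-.188,.163]])[0].round().astype(int)
    for r in trace(c,"pocket")[:2]:
        ys,xs=np.nonzero(r["pixels"]); print(c,u,"pocket px",len(xs),xs.mean().round(1),ys.mean().round(1),np.ptp(xs),np.ptp(ys),r["conf"])
    crop=D[c]["color"][u[1]-35:u[1]+35,u[0]-35:u[0]+35,::-1]
    cv2.imwrite(f"pics/p_{c}.png",cv2.resize(crop,(390,390),interpolation=cv2.INTER_CUBIC))
a,b=[cv2.imread(f"pics/p_{c}.png") for c in D]; cv2.imwrite("pics/pp.png",np.hstack([a,b]))
E
```

```text
heater side 8.9 3401 0.75
heater top 1.9 2388 0.78
[ 0.4166 -0.1974  3.0331] 0.1632
[ 0.4158 -0.1971  2.1684] 0.0712
[ 0.415  -0.1962  5.2271] 0.0891
gauge_yellow side 6.5 387 0.91
gauge_yellow top 4.3 252 0.59
[  0.4801   0.1865 -11.3267] 0.409
[  0.4808   0.1871 -11.5405] 0.1898
[  0.4781   0.186  -11.3866] 0.1722
tile side 1.0 743 0.62
tile top 1.1 594 0.72
[ 3.668e-01 -1.200e-03  9.768e+00] 0.1575
[ 3.670e-01 -3.000e-04  9.414e+00] 0.0495
[ 3.6650e-01 -2.3000e-03  9.4461e+00] 0.0958
side [335 132] pocket px 124 338.3 134.5 14 11 0.67
top [401 197] pocket px 114 402.4 201.0 11 13 0.57
top [401 197] pocket px 127 331.1 144.1 10 14 0.39
```

View pics/pp.png

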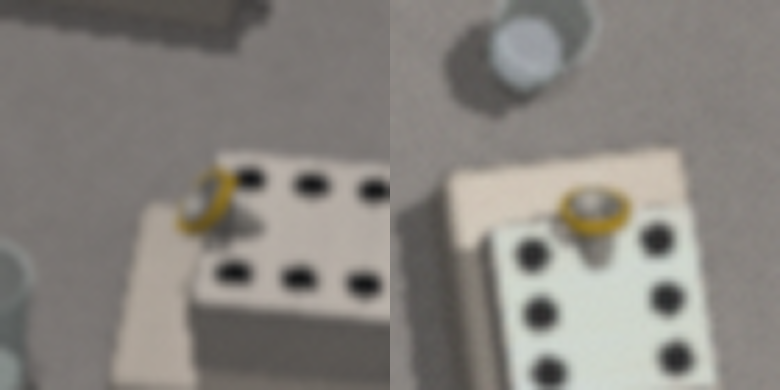

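The crops show the yellow ring centred at about (337,133) in the side picture and (403,200) in the top one. The two rows of block holes give the heater's yaw.

```bash
cat >> h.py <<'E'
def ray(d,px):
    n=cv2.undistortPoints(np.array(px,float).reshape(-1,1,2),d["camera_matrix"],d["distortion"]).reshape(-1,2)
    r=np.c_[n,np.ones(len(n))]@d["R"]; return -d["R"].T@d["t"], r/np.linalg.norm(r,axis=1)[:,None]
def plane(d,px,z):
    o,r=ray(d,px); return o+r*((z-o[2])/r[:,2])[:,None]
def tri(obs):
    A=np.zeros((3,3));b=np.zeros(3)
    for d,px in obs:
        o,r=ray(d,[px]); M=np.eye(3)-np.outer(r[0],r[0]); A+=M;b+=M@o
    return np.linalg.solve(A,b)
def togo(P,Rm,s=None):
    """tool-frame shift mm (before turn) and rotvec from the measured pose"""
    s=s or read_state(); R=np.array(s["tcp_rot"])
    return np.round(R.T@(np.array(P)-s["position"])*1000,1), np.round(Ro.from_matrix(R.T@Rm).as_rotvec(),4)
E
python3 - <<'E'
from h import *
D={c:capture(c) for c in("side","top")}
u0={"side":(335,132),"top":(401,197)}
H={"side":[[(250,180),(312,184),(374,188)],[(234,272),(299,278),(364,284)]],"top":[[(143,254),(151,314),(159,372)],[(267,239),(277,298),(287,359)]]}
for c in D:
    for row in H[c]:
        p=np.array(row)/390*70-35-.5+u0[c]; w=plane(D[c],p,.145); v=w[2]-w[0]; print(c,w.round(4).tolist(),np.degrees(np.arctan2(v[1],v[0]))%180)
ring=[]
for c in D:
    hsv=cv2.cvtColor(D[c]["color"],cv2.COLOR_RGB2HSV); x,y=u0[c]
    m=cv2.inRange(hsv,(18,110,60),(35,255,255)); mm=np.zeros_like(m); mm[y-12:y+12,x-12:x+12]=m[y-12:y+12,x-12:x+12]
    q=np.argwhere(mm)[:,::-1].astype(np.float32); (cx,cy),_=cv2.minEnclosingCircle(q); mid=(q.min(0)+q.max(0))/2
    print(c,len(q),mid); ring.append((D[c],mid))
    print("plane .163",plane(D[c],[mid],.163).round(4))
print("ring",tri(ring).round(4))
E
```

```text
side [[0.4477, -0.2293, 0.145], [0.4138, -0.2342, 0.145], [0.3799, -0.2391, 0.145]] 8.237957706305025
side [[0.4406, -0.1564, 0.145], [0.4059, -0.1601, 0.145], [0.3713, -0.1639, 0.145]] 6.162801278997051
top [[0.4395, -0.1579, 0.145], [0.4042, -0.1612, 0.145], [0.3703, -0.1646, 0.145]] 5.532022015806291
top [[0.4474, -0.2307, 0.145], [0.4126, -0.2349, 0.145], [0.3769, -0.2391, 0.145]] 6.811290475613532
side 35 [337. 133.]
plane .163 [[ 0.4616 -0.1865  0.163 ]]
top 31 [402.5 201. ]
plane .163 [[ 0.4564 -0.1921  0.163 ]]
ring [ 0.4602 -0.1932  0.1565]
```

```bash
python3 -m jog '0 0 -40 0 0 0 60; 50 0 0 0 0 -0.1 60; 50 0 0 0 0 -0.1 60;50 0 0 0 0 0 60;50 0 0 0 0 0 60'
```

```text
time_s: 2.12
position: [0.3551, -0.5229, 0.2846]
tcp_rot: [[0.889, 0.458, 0.0], [0.458, -0.889, -0.0], [0.0, 0.0, -1.0]]
force: [0.5, -0.0, -0.3]
opening: 0.693
grasp_force: 0.0
```

```bash
cat >> h.py <<'E'
def Rt(yaw,pitch):
    y,p=np.radians([yaw,pitch]); x=np.array([np.cos(y)*np.cos(p),np.sin(y)*np.cos(p),np.sin(p)])
    yy=np.array([np.sin(y),-np.cos(y),0]); return np.c_[x,yy,np.cross(x,yy)]
E
python3 - <<'E'
from h import *
print(togo([.5325,.1765,.25],Rt(-11.4,0)))
E
```

```text
(array([ 477.9, -540.5,   34.5]), array([ 2.000e-04, -1.000e-04,  6.745e-01]))
```

```bash
python3 -m jog '40 -45 0 0 0 0 50;40 -45 0 0 0 0 50;40 -45 0 0 0 0 50;40 -45 0 0 0 0 50;40 -45 0 0 0 0 50;40 -45 0 0 0 0 50;40 -45 0 0 0 0 50;40 -45 0 0 0 0 50;40 -45 0 0 0 0 50;40 -45 0 0 0 0 50;40 -45 0 0 0 0 50;38 -45 0 0 0 0 50' && python3 -m jog '0 0 0 0 0 0.17 50;0 0 0 0 0 0.17 50;0 0 0 0 0 0.17 50;0 0 10 0 0 0.1645 50; 0 0 24 0 0 0 50; 0 0 0 0 0 0 50'
python3 - <<'E'
from h import *
print(togo([.5325,.1765,.063],Rt(-11.4,0)))
D={c:capture(c) for c in("side","top")}
for c in D:
    d=D[c]
    for g in ("gauge_yellow_grip","gauge_yellow"): print(c,g,[(np.round(r["at"],4).tolist(),round(r["conf"],2)) for r in place_of(c,g)][:3])
    u=proj(d,[[.5,.18,.1]])[0].astype(int); cv2.imwrite(f"pics/g_{c}.png",cv2.resize(d["color"][u[1]-50:u[1]+50,u[0]-50:u[0]+50,::-1],(400,400),interpolation=cv2.INTER_CUBIC))
cv2.imwrite("pics/gg.png",np.hstack([cv2.imread(f"pics/g_{c}.png") for c in D]))
E
```

```text
time_s: 3.62
position: [0.5318, 0.1774, 0.2848]
tcp_rot: [[0.889, 0.458, 0.001], [0.458, -0.889, -0.0], [0.001, 0.001, -1.0]]
force: [0.9, 0.1, 0.1]
opening: 0.573
grasp_force: 0.0
time_s: 4.38
position: [0.53, 0.1752, 0.2491]
tcp_rot: [[0.98, -0.197, -0.004], [-0.197, -0.98, -0.001], [-0.004, 0.001, -1.0]]
force: [-0.4, -0.8, -0.5]
opening: 0.574
grasp_force: 0.0
(array([  3. ,  -2. , 186.1]), array([0.0014, 0.0041, 0.0003]))
side gauge_yellow_grip [([0.5325, 0.1809, 0.0609], 0.86), ([0.2972, 0.2444, 0.0121], 0.74)]
side gauge_yellow [([0.2534, 0.2661, 0.0149], 0.97), ([0.482, 0.1862, 0.0619], 0.93), ([0.3279, 0.4984, 0.0138], 0.92)]
top gauge_yellow_grip [([0.3615, 0.5407, 0.0121], 0.71)]
top gauge_yellow [([0.3274, 0.4953, 0.0133], 0.47)]
```

View pics/gg.png

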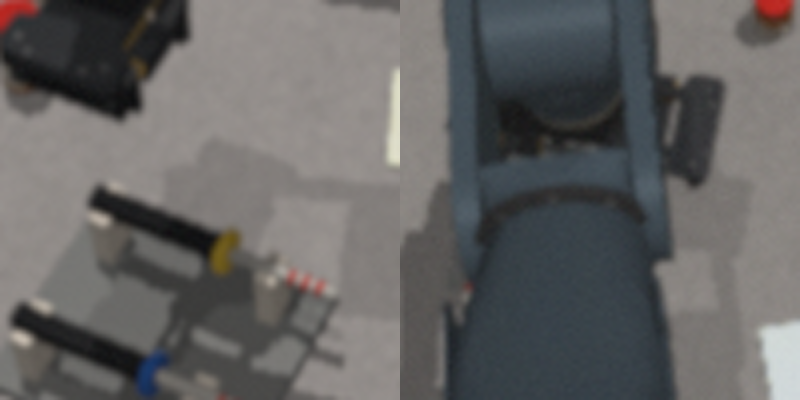

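The side crop shows the gripper above the rack; the yellow collar is at (225,250) in the crop and the handle is clear. Now descending to grasp.

```bash
python3 -m jog '3 -2 40 0 0.004 0 50;0 0 50 0 0 0 50;0 0 40 0 0 0 50;0 0 30 0 0 0 50;0 0 18 0 0 0 50;0 0 8 0 0 0 50;0 0 0 0 0 0 50'
python3 - <<'E'
from h import *
print(togo([.5325,.1768,.063],Rt(-11.4,0)))
d=capture("side")
for g in ("gauge_yellow_grip","gauge_yellow"): print(g,[(np.round(r["at"],4).tolist(),round(r["conf"],2)) for r in place_of("side",g)][:3])
E
```

```text
time_s: 5.55
position: [0.5355, 0.1767, 0.0647]
tcp_rot: [[0.98, -0.197, 0.004], [-0.197, -0.98, -0.001], [0.004, -0.0, -1.0]]
force: [0.2, 0.3, -0.1]
opening: 0.576
grasp_force: 0.0
(array([-2.9,  0.5,  1.7]), array([-0.0001, -0.0042,  0.0003]))
gauge_yellow_grip [([0.297, 0.2461, 0.01], 0.85), ([0.5331, 0.1767, 0.0611], 0.66)]
gauge_yellow [([0.252, 0.2634, 0.0145], 0.97), ([0.3271, 0.4969, 0.0114], 0.65), ([0.5315, 0.1765, 0.0597], 0.48)]
```

```bash
python3 -m jog '-3 0.5 1.5 0 -0.004 0 40;0 0 0 0 0 0 20;0 0 0 0 0 0 8;0 0 0 0 0 0 5;0 0 0 0 0 0 5;0 0 0 0 0 0 5;0 0 0 0 0 0 5;0 0 0 0 0 0 5'
```

```text
time_s: 6.7
position: [0.5323, 0.1769, 0.0631]
tcp_rot: [[0.98, -0.198, 0.0], [-0.198, -0.98, 0.0], [0.0, -0.0, -1.0]]
force: [-0.1, 0.9, 1.1]
opening: 0.176
grasp_force: 30.0
```

```bash
python3 -m jog '0 0 -10 0 0 0 5;0 0 -20 0 0 0 5;0 0 -35 0 0 0 5;0 0 -45 0 0 0 5;0 0 -45 0 0 0 5;0 0 -45 0 0 0 5;0 0 -20 0 0 0 5;0 0 0 0 0 0 5'
python3 - <<'E'
from h import *
p=np.array([.465,-.190,.163]); R=Rt(6,40)
for back in (.16,.1,0):
    g=p+R[:,0]*(.053+back); tcp=g-R[:,2]*.003; print(back,tcp,*togo(tcp,R))
print(togo([.6,-.13,.30],Rt(6,0)))
d=capture("side")
for g in ("gauge_yellow_tip","gauge_yellow_grip","gauge_yellow"): print(g,[(np.round(r["at"],4).tolist(),round(r["conf"],2)) for r in place_of("side",g)][:3])
E
```

```text
time_s: 7.7
position: [0.5326, 0.1765, 0.285]
tcp_rot: [[0.98, -0.197, 0.004], [-0.197, -0.98, -0.0], [0.004, -0.001, -1.0]]
force: [-0.7, -0.1, -2.3]
opening: 0.185
grasp_force: 30.0
0.16 [ 0.62535582 -0.17314592  0.30221189] [159.9 324.5 -16.8] [ 0.1058  0.6888 -0.2908]
0.1 [ 0.57964494 -0.17795033  0.26364464] [115.9 338.2  21.6] [ 0.1058  0.6888 -0.2908]
0 [ 0.50346014 -0.18595768  0.19936588] [ 42.6 361.2  85.6] [ 0.1058  0.6888 -0.2908]
(array([126.6, 287.2, -14.7]), array([-1.000e-04, -3.900e-03, -3.033e-01]))
gauge_yellow_tip [([0.177, 0.2955, 0.0246], 0.95), ([0.4044, 0.2036, 0.2814], 0.77), ([0.3654, 0.004, 0.0043], 0.71)]
gauge_yellow_grip [([0.2995, 0.2469, 0.0127], 0.77), ([0.5315, 0.1753, 0.2791], 0.67)]
gauge_yellow [([0.2528, 0.2672, 0.014], 0.96), ([0.3301, 0.499, 0.0135], 0.73), ([0.477, 0.1852, 0.2832], 0.72)]
```

```bash
python3 -m jog '20 40 -4 0 0 0 5;20 40 -4 0 0 0 5;20 40 -4 0 0 0 5;20 40 -4 0 0 0 5;20 41 -4 0 0 0 5;20 41 0 0 0 0 5;20 41 0 0 0 0 5;20 41 0 0 0 0 5;0 0 0 0 0 -0.15 5;0 0 0 0 0 -0.153 5;0 0 0 0 0 0 5' && python3 -m jog '0 0 0 0 0.14 0 5;0 0 0 0 0.14 0 5;0 0 0 0 0.14 0 5;0 0 0 0 0.14 0 5;0 0 0 0 0.138 0 5;0 0 0 0 0 0 5;0 0 0 0 0 0 5'
python3 - <<'E'
from h import *
p=np.array([.465,-.190,.163]); R=Rt(6,40)
g=p+R[:,0]*(.053+.16); print(togo(g-R[:,2]*.003,R), read_state()["joint_positions"].round(1))
D={c:capture(c) for c in("side","top")}
for c in D:
    d=D[c]
    for g in ("gauge_yellow_tip","gauge_yellow","pocket"): print(c,g,[(np.round(r["at"],4).tolist(),round(r["conf"],2)) for r in place_of(c,g)][:4])
    u=proj(d,[[.5,-.185,.2]])[0].astype(int); cv2.imwrite(f"pics/q_{c}.png",cv2.resize(d["color"][u[1]-40:u[1]+40,u[0]-40:u[0]+40,::-1],(400,400),interpolation=cv2.INTER_CUBIC)); print(u)
cv2.imwrite("pics/qq.png",np.hstack([cv2.imread(f"pics/q_{c}.png") for c in D]))
E
```

```text
time_s: 9.28
position: [0.6244, -0.1724, 0.3011]
tcp_rot: [[0.995, 0.102, -0.003], [0.102, -0.995, 0.001], [-0.003, -0.002, -1.0]]
force: [-0.5, -0.4, -0.8]
opening: 0.181
grasp_force: 30.0
time_s: 10.15
position: [0.6259, -0.1721, 0.3032]
tcp_rot: [[0.769, 0.106, 0.631], [0.081, -0.994, 0.068], [0.635, -0.002, -0.773]]
force: [0.4, -0.0, -1.2]
opening: 0.18
grasp_force: 30.0
(array([-1.1,  1. ,  0.3]), array([-0.0021,  0.0107, -0.0001])) [-36.4  20.1 101.9  46.5  36.3  14.5]
side gauge_yellow_tip [([0.2854, 0.4307, 0.0199], 0.72), ([0.18, 0.2976, 0.0249], 0.67), ([0.5271, -0.1851, 0.2186], 0.51)]
side gauge_yellow [([0.329, 0.4982, 0.0157], 0.66), ([0.2543, 0.2644, 0.0129], 0.57), ([0.5883, -0.1762, 0.2672], 0.53), ([0.6914, 0.0347, 0.0014], 0.29)]
side pocket [([0.4665, -0.1844, 0.1572], 0.68)]
[324 121]
top gauge_yellow_tip [([0.7436, 0.1711, 0.0049], 0.61), ([0.281, 0.4344, 0.0239], 0.57), ([0.1736, 0.2951, 0.0254], 0.5)]
top gauge_yellow [([0.3279, 0.4951, 0.0167], 0.78), ([0.2497, 0.2619, 0.0189], 0.52), ([0.6981, -0.1155, 0.0034], 0.49), ([0.6915, 0.0364, 0.0017], 0.33)]
top pocket [([0.7417, 0.1693, 0.0027], 0.74), ([0.2414, -0.3425, 0.1617], 0.67)]
[401 185]
```

View pics/qq.png

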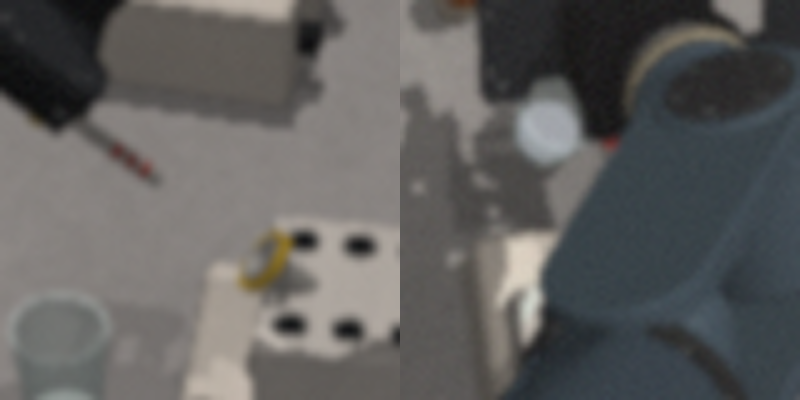

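The side crop shows the rod tip at about (157,181), on a line running to the ring centre (265,260). The arm hides the top view, so I refine the mouth from the first pictures.

Run:
```python
from h import *
D={c:capture(c) for c in("side","top")}
obs=[]
for c,u in(("side",(337,133)),("top",(402,199))):
    im=cv2.imread(f"pics/{c}0.png").astype(float); w=im[:,:,1:].mean(2)-im[:,:,0]
    ys,xs=np.mgrid[u[1]-9:u[1]+10,u[0]-9:u[0]+10]; ww=w[ys,xs]; ww=np.clip(ww-np.median(ww)-12,0,None)
    k=ww>0.25*ww.max(); m=np.array([(ww*xs).sum(),(ww*ys).sum()])/ww.sum(); e=[(xs[k].min()+xs[k].max())/2,(ys[k].min()+ys[k].max())/2]
    el=cv2.fitEllipse(cv2.convexHull(np.c_[xs[k],ys[k]].astype(np.int32)))
    print(c,m,e,el, plane(D[c],[m],.163).round(4)); obs.append((D[c],m))
    # predicted ring for the model
    for p in([.465,-.19,.163],[.468,-.188,.163]):
        R=Rt(6,40);t=np.linspace(0,6.28,60)[:,None]
        q=proj(D[c],np.array(p)+.0205*(np.cos(t)*R[:,1]+np.sin(t)*R[:,2])); print(p,proj(D[c],[p]),q.min(0),q.max(0),"obs",xs[k].min(),xs[k].max(),ys[k].min(),ys[k].max())
print(tri(obs))
d=D["side"]
# rod line in side: tip prediction from TCP state
s=read_state();R=np.array(s["tcp_rot"]); tip=s["position"]+R@[-.133,0,.003]; print("tip pred",tip,proj(d,[tip]),"seen",np.array([157,181])/5-40-.5+[324,121])
# yaw from collinearity of heater fit with yaw fixed
```

```text
side [338.07009627 132.78038508] [np.float64(336.5), np.float64(132.5)] ((336.4469909667969, 132.6549835205078), (7.279367446899414, 14.173603057861328), 43.776485443115234) [[ 0.4587 -0.1882  0.163 ]]
[0.465, -0.19, 0.163] [[336.15146539 132.04455601]] [331.67291751 126.27444452] [340.70072831 137.8303127 ] obs 331 342 127 138
[0.468, -0.188, 0.163] [[335.02958802 132.32615255]] [330.55622707 126.5523182 ] [339.57302029 138.11580639] obs 331 342 127 138
top [402.60887949 201.0730897 ] [np.float64(402.5), np.float64(200.0)] ((402.29974365234375, 199.20819091796875), (8.768458366394043, 12.065485000610352), 91.08181762695312) [[ 0.4561 -0.1925  0.163 ]]
[0.465, -0.19, 0.163] [[401.72458429 198.36478889]] [395.27532663 195.07054447] [408.21330561 201.74715093] obs 397 408 197 203
[0.468, -0.188, 0.163] [[401.06514694 197.45402486]] [394.62010545 194.17260057] [407.55008996 200.82334748] obs 397 408 197 203
[ 0.45830613 -0.19334208  0.1580733 ]
tip pred [ 0.5252293  -0.18236927  0.21620126] [[315.85180808 117.03557201]] seen [314.9 116.7]
```

```bash
cat >> h.py <<'E'
PK=np.array([.4645,-.1915,.163])
def at(back,yaw=6,pitch=40,p=PK):
    R=Rt(yaw,pitch); return p+R[:,0]*(.053+back)-R[:,2]*.003, R
E
python3 - <<'E'
from h import *
print(togo(*at(.160)),togo(*at(.084)))
E
```

```text
(array([-1.2,  2.8,  0.1]), array([-0.0023,  0.0094,  0.0005])) (array([-77.2,   2.8,   0.8]), array([-0.0023,  0.0094,  0.0005]))
```

```bash
python3 -m jog '0 2.8 0 0 0.005 0 5;-20 0 0.2 0 0 0 5;-25 0 0.2 0 0 0 5;-20 0 0.2 0 0 0 5;-12 0 0 0 0 0 5;0 0 0 0 0 0 5;0 0 0 0 0 0 5'
python3 - <<'E'
from h import *
print(togo(*at(.084)),read_state()["force"])
D={c:capture(c) for c in("side","top")}
for c in D:
    d=D[c]; u=proj(d,[[.48,-.187,.18]])[0].astype(int); cv2.imwrite(f"pics/r_{c}.png",cv2.resize(d["color"][u[1]-25:u[1]+25,u[0]-25:u[0]+25,::-1],(400,400),interpolation=cv2.INTER_CUBIC)); print(u)
cv2.imwrite("pics/rr.png",np.hstack([cv2.imread(f"pics/r_{c}.png") for c in D]))
E
```

```text
time_s: 11.52
position: [0.5678, -0.1814, 0.2539]
tcp_rot: [[0.764, 0.106, 0.637], [0.081, -0.994, 0.068], [0.64, -0.001, -0.768]]
force: [1.0, 0.4, -1.4]
opening: 0.183
grasp_force: 30.0
(array([-0.9, -0.8, -0.1]), array([-0.0012,  0.0033,  0.0006])) [ 1.01332158  0.43526536 -1.36295512]
[331 127]
[401 192]
```

View pics/rr.png

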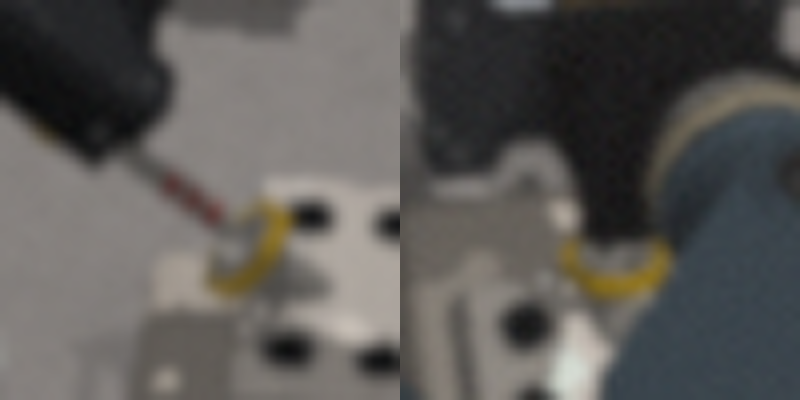

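The rod tip, near (235,235) in the side crop, points at the middle of the ring (250,248), so it is entering the flare. I'll insert in small steps and watch the force.

```bash
python3 -m jog '-5 0 0 0 0 0 5;-5 0 0 0 0 0 5;-5 0 0 0 0 0 5;0 0 0 0 0 0 5'
python3 - <<'E'
from h import *
s=read_state(); R=np.array(s["tcp_rot"]); print("tool F",(R.T@s["force"]).round(2),"M",(R.T@s["moment"]).round(3),togo(*at(.069)))
E
```

```text
time_s: 12.12
position: [0.5551, -0.1818, 0.2431]
tcp_rot: [[0.765, 0.106, 0.635], [0.08, -0.994, 0.07], [0.639, -0.003, -0.769]]
force: [-0.3, -0.7, -1.2]
opening: 0.179
grasp_force: 30.0
tool F [-1.    0.66  0.68] M [ 0.079 -0.519  0.025] (array([ 0.7,  0.2, -0.2]), array([-0.0029,  0.0052, -0.0008]))
```

```bash
python3 -m jog '-5 0 0 0 0 0 5;-6 0 0 0 0 0 5;-6 0 0 0 0 0 5;-4 0 0 0 0 0 5;0 0 0 0 0 0 5'
python3 - <<'E'
from h import *
s=read_state(); R=np.array(s["tcp_rot"]); print("tool F",(R.T@s["force"]).round(2),"M",(R.T@s["moment"]).round(3),togo(*at(.048)))
E
```

```text
time_s: 12.75
position: [0.5391, -0.1836, 0.2298]
tcp_rot: [[0.765, 0.106, 0.635], [0.08, -0.994, 0.069], [0.639, -0.002, -0.769]]
force: [0.3, 0.6, -2.7]
opening: 0.178
grasp_force: 30.0
tool F [-1.46 -0.58  2.31] M [ 0.153 -0.493  0.104] (array([ 0.6,  0. , -0.1]), array([-0.0025,  0.0053, -0.0004]))
```

Free so far. Going further in.

```bash
python3 -m jog '-5 0 0 0 0 0 5;-6 0 0 0 0 0 5;-6 0 0 0 0 0 5;-6 0 0 0 0 0 5;-4 0 0 0 0 0 5;0 0 0 0 0 0 5'
python3 - <<'E'
from h import *
s=read_state(); R=np.array(s["tcp_rot"]); print("tool F",(R.T@s["force"]).round(2),"M",(R.T@s["moment"]).round(3),togo(*at(.021)))
E
```

```text
time_s: 13.5
position: [0.5183, -0.1858, 0.2124]
tcp_rot: [[0.766, 0.106, 0.635], [0.08, -0.994, 0.069], [0.638, -0.002, -0.77]]
force: [-0.9, 0.8, -3.2]
opening: 0.18
grasp_force: 30.0
tool F [-2.61 -0.85  1.94] M [ 0.295 -0.567  0.205] (array([0.8, 0.1, 0. ]), array([-0.0025,  0.0058, -0.0003]))
```

```bash
python3 -m jog '-5 0 0 0 0 0 5;-5 0 0 0 0 0 5;-4 0 0 0 0 0 5;0 0 0 0 0 0 5'
python3 - <<'E'
from h import *
s=read_state(); R=np.array(s["tcp_rot"]); print("tool F",(R.T@s["force"]).round(2),"M",(R.T@s["moment"]).round(3),togo(*at(.007)))
E
```

```text
time_s: 14.0
position: [0.5077, -0.1869, 0.2035]
tcp_rot: [[0.765, 0.106, 0.635], [0.08, -0.994, 0.069], [0.639, -0.002, -0.77]]
force: [0.9, 3.5, -3.9]
opening: 0.178
grasp_force: 30.0
tool F [-1.52 -3.41  3.88] M [ 0.402 -0.436  0.167] (array([0.6, 0.1, 0.1]), array([-0.0025,  0.0055, -0.0002]))
```

```bash
python3 -m jog '-2 -0.7 0.4 0 0 0 5;-2 0 0 0 0 0 5;0 0 0 0 0 0 5'
python3 - <<'E'
from h import *
s=read_state(); R=np.array(s["tcp_rot"]); print("tool F",(R.T@s["force"]).round(2),"M",(R.T@s["moment"]).round(3),togo(*at(.003)))
E
```

```text
time_s: 14.38
position: [0.5054, -0.1869, 0.2012]
tcp_rot: [[0.765, 0.106, 0.636], [0.081, -0.994, 0.069], [0.639, -0.001, -0.769]]
force: [1.5, 1.5, -1.8]
opening: 0.179
grasp_force: 30.0
tool F [ 0.09 -1.33  2.42] M [ 0.219 -0.279  0.109] (array([-0.1,  0.3, -0.2]), array([-0.0017,  0.0043,  0.0004]))
```

```bash
python3 -m jog '-1.5 0 0 0 0 0 5;0 0 0 0 0 0 5'
python3 - <<'E'
from h import *
s=read_state(); R=np.array(s["tcp_rot"]); print("tool F",(R.T@s["force"]).round(2),"M",(R.T@s["moment"]).round(3),togo(*at(.0015)))
E
```

```text
time_s: 14.62
position: [0.5053, -0.1869, 0.2012]
tcp_rot: [[0.763, 0.107, 0.638], [0.081, -0.994, 0.07], [0.642, -0.001, -0.767]]
force: [4.9, 2.9, -0.1]
opening: 0.183
grasp_force: 30.0
tool F [ 3.91 -2.34  3.44] M [0.366 0.438 0.111] (array([-1.5,  0.3, -0.1]), array([-0.0025,  0.0012,  0.0007]))
```

```bash
python3 -m jog '-1.5 0 0 0 0 0 5;0 0 0 0 0 0 5'
python3 - <<'E'
from h import *
s=read_state(); R=np.array(s["tcp_rot"]); print("tool F",(R.T@s["force"]).round(2),"M",(R.T@s["moment"]).round(3),togo(*at(0.0)))
d=capture("side");u=proj(d,[[.48,-.187,.18]])[0].astype(int); cv2.imwrite("pics/home.png",cv2.resize(d["color"][u[1]-30:u[1]+30,u[0]-30:u[0]+30,::-1],(480,480),interpolation=cv2.INTER_CUBIC))
E
```

```text
time_s: 14.88
position: [0.5053, -0.187, 0.2012]
tcp_rot: [[0.76, 0.107, 0.64], [0.081, -0.994, 0.07], [0.644, -0.002, -0.765]]
force: [7.8, 3.9, 2.4]
opening: 0.177
grasp_force: 30.0
tool F [ 7.82 -3.05  3.39] M [0.488 0.95  0.148] (array([-3. ,  0.3, -0.1]), array([-0.0032, -0.002 ,  0.001 ]))
```

View pics/home.png

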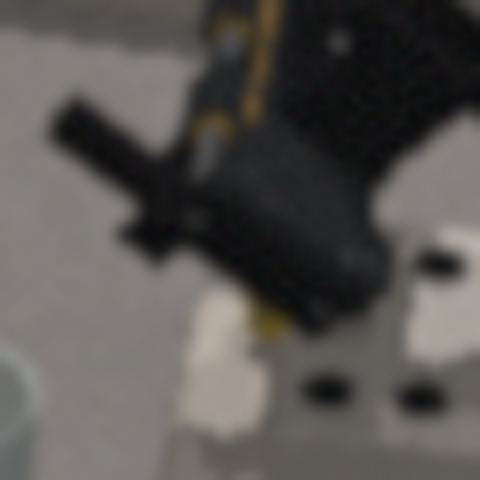

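Axial force rose to 8 N with no further travel, at the depth expected for home, and the picture shows the collar at the ring (270,320). That is the collar stop. I'll hold about 1 s, then draw out along the axis.

```bash
python3 -m jog '0 0 0 0 0 0 5;0 0 0 0 0 0 5;0 0 0 0 0 0 5;0 0 0 0 0 0 5;0 0 0 0 0 0 5;0 0 0 0 0 0 5;0 0 0 0 0 0 5;0 0 0 0 0 0 5;0 0 0 0 0 0 5;0 0 0 0 0 0 5' && python3 -m jog '3 0 0 0 0 0 5;4 0 0 0 0 0 5;6 0 0 0 0 0 5;8 0 0 0 0 0 5;8 0 0 0 0 0 5;8 0 0 0 0 0 5;8 0 0 0 0 0 5;0 0 0 0 0 0 5'
python3 - <<'E'
from h import *
s=read_state(); R=np.array(s["tcp_rot"]); print("tool F",(R.T@s["force"]).round(2),togo(*at(.160)))
E
```

```text
time_s: 16.18
position: [0.5053, -0.1869, 0.2012]
tcp_rot: [[0.761, 0.107, 0.64], [0.081, -0.994, 0.07], [0.644, -0.002, -0.765]]
force: [7.3, 4.2, 2.1]
opening: 0.179
grasp_force: 30.0
time_s: 17.18
position: [0.5381, -0.1834, 0.2287]
tcp_rot: [[0.764, 0.107, 0.637], [0.082, -0.994, 0.068], [0.64, -0.0, -0.768]]
force: [1.8, 0.3, -1.2]
opening: 0.179
grasp_force: 30.0
tool F [ 0.66 -0.06  2.08] (array([114. ,   0.5,  -0.7]), array([-0.0015,  0.0032,  0.0013]))
```

```bash
python3 -m jog '12 0 0 0 0 0 5;20 0 0 0 0 0 5;25 0 0 0 0 0 5;25 0 0 0 0 0 5;20 0 0 0 0 0 5;12 0 0 0 0 0 5;0 0 0 0 -0.14 0 5;0 0 0 0 -0.14 0 5;0 0 0 0 -0.14 0 5;0 0 0 0 -0.14 0 5;0 0 0 0 -0.135 0 5;0 0 0 0 0 0 5'
python3 - <<'E'
from h import *
R=Rt(10,0); tip=np.array([.3668,-.0012,.096]); T=tip-R@[-.133,0,.003]
print(T,togo(T+[0,0,.12],R))
E
```

```text
time_s: 18.68
position: [0.6265, -0.1731, 0.2999]
tcp_rot: [[0.994, 0.11, 0.012], [0.11, -0.994, 0.005], [0.012, -0.004, -1.0]]
force: [0.0, -0.6, -2.1]
opening: 0.178
grasp_force: 30.0
[0.49777943 0.02189521 0.099     ] (array([-107.5, -207.7,   80.4]), array([-0.0033, -0.0123, -0.0642]))
```

```bash
python3 -m jog '-18 -35 0 0 -0.008 0 5;-18 -35 0 0 0 0 5;-18 -35 0 0 0 0 5;-18 -35 0 0 0 0 5;-18 -35 0 0 0 0 5;-17 -33 0 0 0 0 5;0 0 0 0 0 -0.064 5;0 0 30 0 0 0 5;0 0 40 0 0 0 5;0 0 25 0 0 0 5;0 0 0 0 0 0 5;0 0 0 0 0 0 5'
python3 - <<'E'
from h import *
R=Rt(10,0); tip=np.array([.3668,-.0012,.096]); T=tip-R@[-.133,0,.003]
print(T,togo(T,R))
D={c:capture(c) for c in("side","top")}
for c in D:
    for g in ("gauge_yellow_tip","gauge_yellow"): print(c,g,[(np.round(r["at"],4).tolist(),round(r["conf"],2)) for r in place_of(c,g)][:4])
s=read_state();print(s["position"]+np.array(s["tcp_rot"])@[-.133,0,.003])
E
```

```text
time_s: 20.18
position: [0.4964, 0.0219, 0.207]
tcp_rot: [[0.985, 0.171, 0.004], [0.171, -0.985, 0.004], [0.005, -0.003, -1.0]]
force: [0.3, -0.1, -1.3]
opening: 0.18
grasp_force: 30.0
[0.49777943 0.02189521 0.099     ] (array([  0.8,   0.5, 108. ]), array([-0.003 , -0.005 , -0.0025]))
side gauge_yellow_tip [([0.2859, 0.4335, 0.0235], 0.71), ([0.1787, 0.2975, 0.0249], 0.57), ([0.3669, -0.001, 0.2044], 0.44), ([0.5954, -0.1781, -0.0019], 0.19)]
side gauge_yellow [([0.3313, 0.5012, 0.0111], 0.94), ([0.2515, 0.2641, 0.0144], 0.73), ([0.4435, 0.0118, 0.2057], 0.46)]
top gauge_yellow_tip [([0.2786, 0.4345, 0.0256], 0.73)]
top gauge_yellow [([0.3303, 0.4958, 0.0168], 0.67)]
[ 0.3656261  -0.00069654  0.20328107]
```

Tip as seen (0.367, -0.001) is over the tile centre. Lowering the rest of the way.

```bash
python3 -m jog '0.5 0 25 0 -0.003 0 5;0 0 35 0 0 0 5;0 0 28 0 0 0 5;0 0 14 0 0 0 5;0 0 5 0 0 0 5;0 0 0 0 0 0 5;0 0 0 0 0 0 5;0 0 0 0 0 0 5;0 0 0 0 0 0 5'
python3 - <<'E'
from h import *
s=read_state();R=np.array(s["tcp_rot"]);print(s["position"]+R@[-.133,0,.003],R[2],abs(s["qvel"]).max())
d=capture("side")
for g in ("gauge_yellow_tip","gauge_yellow"): print(g,[(np.round(r["at"],4).tolist(),round(r["conf"],2)) for r in place_of("side",g)][:4])
u=proj(d,[[.44,0,.09]])[0].astype(int); cv2.imwrite("pics/end.png",cv2.resize(d["color"][u[1]-60:u[1]+60,u[0]-60:u[0]+60,::-1],(480,480),interpolation=cv2.INTER_CUBIC))
E
```

```text
time_s: 21.6
position: [0.4969, 0.0226, 0.0996]
tcp_rot: [[0.985, 0.172, 0.0], [0.172, -0.985, 0.003], [0.001, -0.003, -1.0]]
force: [-0.7, 0.1, -1.4]
opening: 0.181
grasp_force: 30.0
[ 3.65908494e-01 -2.65545669e-04  9.64780997e-02] [ 6.56494724e-04 -2.94579300e-03 -9.99995446e-01] 0.24404909685959353
gauge_yellow_tip [([0.2842, 0.4309, 0.0219], 0.91), ([0.7281, -0.2216, 0.0016], 0.75), ([0.1788, 0.2932, 0.0212], 0.73), ([0.367, -0.0005, 0.0977], 0.55)]
gauge_yellow [([0.2527, 0.2631, 0.0141], 0.88), ([0.3273, 0.5014, 0.0134], 0.8), ([0.4452, 0.011, 0.0958], 0.65), ([0.6933, -0.0301, 0.0011], 0.56)]
```

View pics/end.png

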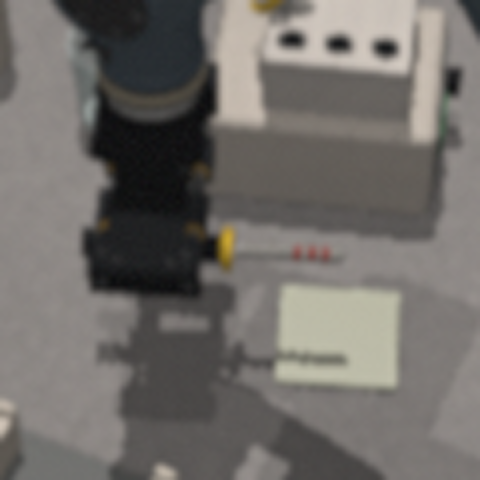

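The picture shows the gauge level in the gripper with its collar at (227,248), red bands at (312,252) and tip at (342,258), above the tile. The tip measures 9 cm above the tile's centre, so I hand in.

```bash
python3 -c "
from rig import *
print(hand_in())"
```

```text
the job is handed in; nothing more can be done
None
```

The job is handed in at about 22 s: the yellow gauge went into the pocket until its collar stopped (about 8 N), was held there for just over a second and drawn right out, and it is now held level with its tip about 9 cm above the centre of the tile.

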